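# Stack the flanged spacers on the grinder's idler axle

## Task

Thread the three flanged spacers onto the upright axle of the grinder arm, hub upwards, in order of flange size: the widest first at the bottom, then the middle one, the narrowest on top. Lower each one gently, without letting it fall down the axle, until it sits flat on what is below, and leave the stack standing there.

Things in the scene. Friction and masses are not known exactly. Their poses are not given: they have to be found in the camera images.
- wide_mid (a point): The widest of three plain aluminium flanged spacers, this point at its centre half-way up. It stands on its flange, hub up, z up: round flange 110 mm across and 8 mm thick at the foot, round hub 56 mm across above it up to the full height of 32 mm, a bore 26 mm in diameter right through. About 330 g. Its yaw means nothing.
- middle_mid (a point): The middle of three plain aluminium flanged spacers, this point at its centre half-way up. It stands on its flange, hub up, z up: round flange 84 mm across and 6 mm thick at the foot, round hub 48 mm across above it up to the full height of 24 mm, a bore 26 mm in diameter right through. About 160 g. Its yaw means nothing.
- narrow_mid (a point): The narrowest of three plain aluminium flanged spacers, this point at its centre half-way up. It stands on its flange, hub up, z up: round flange 60 mm across and 5 mm thick at the foot, round hub 44 mm across above it up to the full height of 24 mm, a bore 26 mm in diameter right through. About 90 g. Its yaw means nothing.
- seat (a point): Centre of the flat round seat (72 mm across, 38 mm above the bench) at the foot of the upright steel axle on the grinder's idler arm, a dark steel fixture bolted to the bench: base plate 150 x 110 x 12 mm, a low grey bar (at most 40 mm high) runs 157 mm from the axle along this frame's x. z points up along the axle. The widest spacer comes to rest on this seat.
- axle_tip (a point): Top centre of the same axle, 72 mm straight above the seat. The axle is 20 mm in diameter, its last 8 mm a cone down to 8 mm across. Other things lying among the spacers and near the axle are under 60 mm high; two bottles about 200 mm high stand more than 150 mm from the axle, to its left as the robot sees it.
Not all that is in view belongs to the job. Leave any purple look-alike of the part that bears wide_mid alone.

How it is judged:
By the outcome, as a careful person would: the job done as asked, in the order asked, and still so for the second after the job is handed in, with the robot touching nothing.
It also fails if it takes over 72 s, if anything falls off the work surface, if the arm or the gripper's body presses on something with over 40 N, if the wrist force passes 120 N, or if a joint passes its speed limit or range.

## Robot

A 6-joint arm with a two-finger parallel gripper is mounted at the origin on the work surface. World frame = base frame: x ahead of the robot, y to its left, z up, the work surface at z = 0. Lengths are in m, angles in rad, forces in N, time in s.
With the tool pointing down it reaches from about 0.35 to 0.975 m from the base axis. Payload 4.9 kg.
Tool frame: the origin (TCP) lies at the very end of the fingers, on their centre line; the grasp point (between the pads) lies 19 mm behind it; x points along the fingers, y is the direction in which the jaws open and shut, and the axes are right-handed (so a half turn about x gives the same grasp; the last joint's range is limited). The gripper opens to 85 mm and grips with 20 to 120 N. Pads are 22 mm wide; open, the fingers measure 114 mm over their backs; the gripper's body (76 mm by 85 mm) begins 54 mm behind the grasp point. The pads swing forward as they close: fully open they stand 13 mm farther back than shut.
Start: joints at [1.065, 0.053, 1.613, -0, 1.476, -0.119], TCP at [0.236, 0.579, 0.231] pointing down, gripper open.
Joint ranges: [-3.01, 3.01], [-1.01, 2.22], [0.06, 2.58], [-1.02, 4.17], [0.09, 2.62], [-3.14, 3.14]. Speed limits (rad/s): [2.57, 2.57, 3.14, 3.14, 3.14, 3.14].

## Interface

Orientations are given as a rotation vector (axis times angle).
In Python, from station import ctrl, get_image, calibration, finish_job, search_frame, cut_out, mark_of gives the robot as it stands. The module is installed in compiled form; this text tells all that it offers.
- The arm moves only by the tool arm_command, never from a script. Its argument "plan" is a list that holds one entry, the list of rows, each a list of 7 numbers: the shift along the tool's x, y, z in m, then the turn, a rotation vector about the tool's x, y, z in degrees, then the finger opening in m, from 0 to 0.0854. A call has 1 to 20 rows; each row shifts and turns the pose as measured when the row begins, along the tool's axes as they then stand; what a row does not reach is not made up. A row lasts 1/12 s, in which the tool goes at most 41.7 mm and 7.16 degrees, less where a joint would pass 70% of its speed; a pose out of reach is approached as far as the arm can. A call with a gripper value outside its range is refused whole. The fingers move at their own pace and stop on an object; "squeeze" is the grip in N (left out, the last holds). Time passes only in rows, so rows that do not move let the fingers close. It gives the time, the measured TCP pose, the force and the opening at its end, in the units of the state.
- ctrl.get_obs(): the state, without advancing time (a new reading comes with each control period).
- get_image(name): name is "scene" or "side" or "wrist"; returns the picture (420x560x3 uint8, red, green, blue); there is no depth.
- calibration(name): a dict with "fx", "fy", "cx", "cy" (pixels), "k1" (the pictures are not rectified: a ray, as slopes to the right and down, at radius r is drawn at 1 + k1 r^2 times it, then the intrinsics apply), "cam_to_world" (4x4, takes a point from camera to world coordinates); the wrist camera has in their place "hand_eye" (4x4, takes a point from camera to tool coordinates, whose origin is the TCP and whose axes are the tool frame's). Camera axes: x right, y down, z forward; pixel columns grow to the right and rows downward; lengths in m; the calibration is good to about 2 mm. A picture is of the moment at which its call begins: read the wrist's pose just before it. calibration takes no time and is no camera call.
- finish_job(): hands the job in, once; it reports no verdict.
Trained networks look in the newest picture that a camera, given by its name, has taken for a name from the list of things; names that differ only in an ending like _2 or _b are one class to them, and where a whole thing is asked for, a point or a joint stands for the part that bears it (a point fixed in the world has none). Each returns a list of dicts, best first, with "conf" (0 to 1); they miss things now and then, are a little off and sometimes report something else, mostly with a low value. They report only what shows in the picture. A call takes as long as a camera call. They do not tell look-alikes from the thing itself.
- search_frame(camera, thing): "at" ([x, y, z] in m, in the coordinates of the camera as it stood for that picture, good to about 4 mm: the middle of the surface that is visible of it).
- cut_out(camera, thing): "mask" (420x560 bool, what is visible of it).
- mark_of(camera, thing): "at" ([x, y, z] in m, in the coordinates of the camera as it stood for that picture, good to about 4 mm: a listed point, or the origin of a listed thing).
The state is a dict: "t": time; "q": joint angles; "dq": joint speeds; "effort": joint torques, N m; "tool_pos": TCP position; "tool_rot": TCP orientation; "contact_force": force on the tool from outside, world axes, zero at the start; "wrist_torque": the same for the moment, N m; "opening": finger opening in m.
Only numpy, scipy, OpenCV 4.12 (cv2) and the standard library are available. Lean on these libraries where they do the work, as an engineer would, in place of code of your own. Each camera call takes 0.05 s, during which the arm holds its last target. There are 200 camera calls.

## Working session

There is one attempt and no reset: what is moved stays moved. The work goes in short steps, Python scripts to look and compute and a tool call to move; the robot and the scene stay as the last step left them, time stands still between calls to the robot, and variables do not carry over. Pictures are saved under pics/ and viewed, about 8 in all and at most 12, crops included, and the job is handed in when it is done.

Besides the shell and the picture viewer there is one more tool, called after "Call:" as a command line: name --argument value ..., lists and objects as JSON in quotes. arm_command: Moves the arm, as the interface text tells. Its arguments: {"type":"object","properties":{"plan":{"type":"array","items":{"type":"array","items":{"type":"array","items":{"type":"number"}}}},"squeeze":{"type":"number"}},"required":["plan"]}

```bash
mkdir -p pics; cat > h.py <<'E'
import numpy as np, cv2
from scipy.spatial.transform import Rotation as R
from station import *
def T(cam,o=None):
    c=calibration(cam)
    if 'cam_to_world' in c: return np.array(c['cam_to_world'])
    o=o or ctrl.get_obs(); M=np.eye(4); M[:3,:3]=R.from_rotvec(o['tool_rot']).as_matrix(); M[:3,3]=o['tool_pos']
    return M@np.array(c['hand_eye'])
def world(cam,p,o=None): return (T(cam,o)@np.r_[p,1])[:3]
def pix(cam,P,o=None):
    c=calibration(cam); p=np.linalg.inv(T(cam,o))@np.r_[P,1]; s=p[:2]/p[2]; s=s*(1+c['k1']*(s@s))
    return np.array([c['fx']*s[0]+c['cx'],c['fy']*s[1]+c['cy']])
def ray(cam,uv,z,o=None):
    c=calibration(cam); d=np.array([(uv[0]-c['cx'])/c['fx'],(uv[1]-c['cy'])/c['fy']]); s=d.copy()
    for _ in range(20): s=d/(1+c['k1']*(s@s))
    M=T(cam,o); v=M[:3,:3]@np.r_[s,1]; return M[:3,3]+v*(z-M[2,3])/v[2]
def snap(cam,fn):
    im=get_image(cam); cv2.imwrite(fn,im[:,:,::-1]); return im
names=['wide_mid','middle_mid','narrow_mid','seat','axle_tip']
E
python3 - <<'E'
from h import *
a=snap('scene','pics/s0.png')
for cam in ['scene','side']:
    if cam=='side': snap(cam,'pics/d0.png')
    for n in names:
        for d in mark_of(cam,n): 
            w=world(cam,d['at']); print(cam,n,round(d['conf'],2),w.round(4),pix(cam,w).round())
E
```

```text
scene wide_mid 0.94 [ 0.6526 -0.2005  0.0125] [210. 265.]
scene wide_mid 0.88 [ 0.4765 -0.1539  0.0142] [240. 219.]
scene wide_mid 0.77 [ 0.4459 -0.4416  0.0192] [153. 199.]
scene wide_mid 0.62 [0.6362 0.1166 0.0158] [325. 276.]
scene middle_mid 0.61 [0.4854 0.0054 0.0148] [293. 228.]
scene narrow_mid 0.6 [ 0.4554 -0.3148  0.0091] [191. 208.]
scene seat 0.77 [0.5171 0.3034 0.0341] [396. 246.]
scene axle_tip 0.62 [0.5165 0.3016 0.1137] [401. 228.]
side wide_mid 0.71 [ 0.655  -0.2051  0.0153] [341. 250.]
side wide_mid 0.66 [0.6309 0.1136 0.0146] [280. 200.]
side wide_mid 0.61 [ 0.4423 -0.44    0.0154] [311. 334.]
side wide_mid 0.55 [ 0.4758 -0.1491  0.014 ] [268. 257.]
side middle_mid 0.88 [0.484  0.0021 0.0091] [249. 230.]
side narrow_mid 0.56 [ 0.4561 -0.3145  0.0173] [290. 296.]
side seat 0.85 [0.5163 0.303  0.0335] [223. 177.]
side axle_tip 0.75 [0.5165 0.3036 0.1115] [222. 155.]
```

View pics/s0.png

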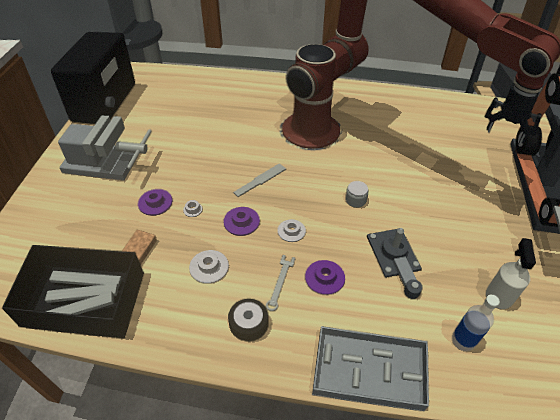

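View pics/d0.png

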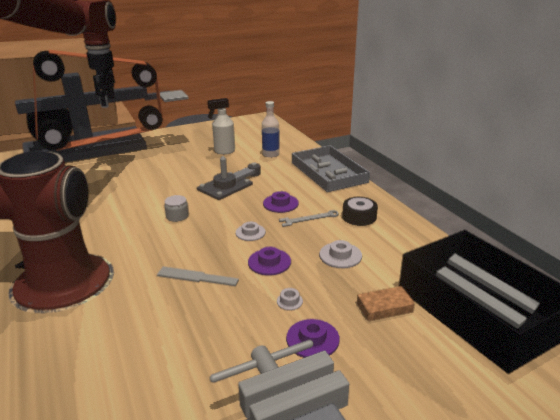

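```bash
python3 - <<'E'
from h import *
im=cv2.imread('pics/s0.png'); c=cv2.resize(im[185:300,130:350],None,fx=3.6,fy=3.6,interpolation=cv2.INTER_CUBIC); cv2.imwrite('pics/s0c.png',c)
o=ctrl.get_obs(); print(R.from_rotvec(o['tool_rot']).as_matrix().round(3),o['t'],o['opening'],o['tool_pos'])
c=calibration('wrist'); print(c)
E
```

```text
[[ 0.     0.377  0.926]
 [ 0.     0.926 -0.377]
 [-1.     0.    -0.   ]] 0.6 0.08543016038520428 [0.23575608 0.57884343 0.23133297]
{'fx': 305.7588736310551, 'fy': 305.7588736310551, 'cx': 276.9140602484279, 'cy': 211.15688190371097, 'k1': -0.004616284077026532, 'hand_eye': array([[ 2.04337765e-06, -2.83059376e-01,  9.59102387e-01,
        -1.42677112e-01],
       [ 1.00000000e+00, -6.27698934e-06, -3.98303496e-06,
        -1.19187533e-03],
       [ 7.14771085e-06,  9.59102387e-01,  2.83059376e-01,
        -7.27716261e-02],
       [ 0.00000000e+00,  0.00000000e+00,  0.00000000e+00,
         1.00000000e+00]])}
```

View pics/s0c.png

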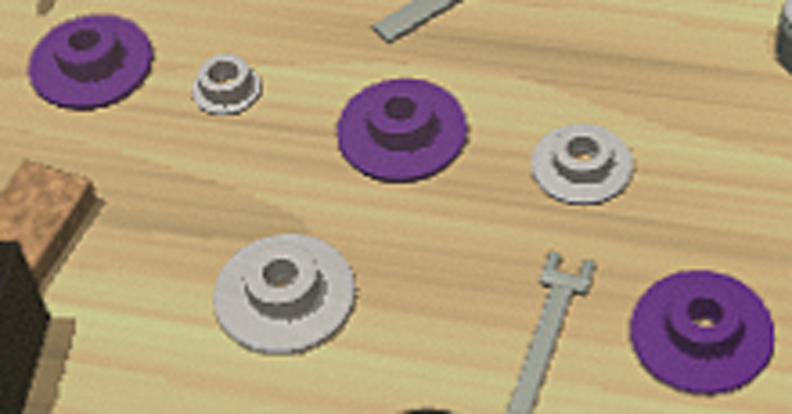

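Call:
arm_command --plan '[[[-0.01, 0, 0, -5.525, 0, 0, 0.085], [-0.01, 0, 0, -5.525, 0, 0, 0.085], [-0.01, 0, 0, -5.525, 0, 0, 0.085], [-0.01, 0, 0, -5.525, 0, 0, 0.085], [0, -0.023, 0.02, 0, 0, 0, 0.085], [0, -0.023, 0.02, 0, 0, 0, 0.085], [0, -0.023, 0.02, 0, 0, 0, 0.085], [0, -0.023, 0.02, 0, 0, 0, 0.085], [0, -0.023, 0.02, 0, 0, 0, 0.085], [0, -0.023, 0.02, 0, 0, 0, 0.085], [0, -0.023, 0.02, 0, 0, 0, 0.085], [0, -0.023, 0.02, 0, 0, 0, 0.085], [0, -0.023, 0.02, 0, 0, 0, 0.085], [0, -0.023, 0.02, 0, 0, 0, 0.085], [0, -0.023, 0.02, 0, 0, 0, 0.085], [0, -0.023, 0.02, 0, 0, 0, 0.085], [0, 0, 0, 0, 0, 0, 0.085], [0, 0, 0, 0, 0, 0, 0.085]]]'

```text
t: 2.1
tool_pos: [0.4916, 0.2961, 0.2747]
tool_rot: [-0.016, 1.567, 0.02]
contact_force: [-0.5, -0.2, -0.7]
opening: 0.085
```

```bash
cat > look.py <<'E'
import sys
from h import *
o=ctrl.get_obs(); M=R.from_rotvec(o['tool_rot']).as_matrix()
print('t',round(o['t'],2),'tcp',o['tool_pos'].round(4) if hasattr(o['tool_pos'],'round') else o['tool_pos'],'open',round(o['opening'],4)); print(M.round(4))
snap('wrist',sys.argv[1])
for n in sys.argv[2:]:
    for d in mark_of('wrist',n):
        w=world('wrist',d['at'],o); print(n,round(d['conf'],2),w.round(4),pix('wrist',w,o).round(),'tool',(M.T@(w-o['tool_pos'])).round(4))
E
python3 look.py pics/w1.png seat axle_tip
```

```text
t 2.1 tcp [0.4916 0.2961 0.2747] open 0.085
[[ 0.004  -0.0234  0.9997]
 [ 0.0026  0.9997  0.0234]
 [-1.      0.0025  0.0041]]
seat 0.7 [0.516  0.2943 0.0383] [275. 200.] tool [ 0.2365 -0.0029  0.0234]
axle_tip 0.62 [0.5114 0.2977 0.1082] [278. 212.] tool [0.1666 0.0007 0.0191]
```

View pics/w1.png

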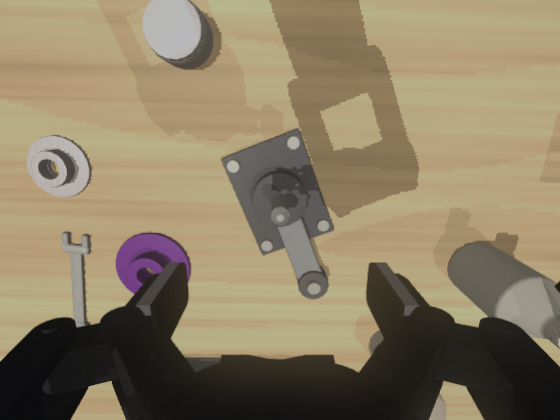

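```bash
python3 - <<'E'
from h import *
o=ctrl.get_obs(); print(o['tool_pos'],np.abs(o['dq']).max())
for uv in [(280,216),(281,217)]: print(ray('wrist',uv,.11,o).round(4))
im=cv2.imread('pics/w1.png'); a=cv2.resize(im[150:290,210:350],None,fx=4,fy=4,interpolation=cv2.INTER_CUBIC)
s=cv2.imread('pics/s0.png')[215:270,370:425]; d=cv2.imread('pics/d0.png')[140:200,190:250]
b=np.vstack([cv2.resize(s,(240,280),interpolation=cv2.INTER_CUBIC),cv2.resize(d,(240,280),interpolation=cv2.INTER_CUBIC)])
cv2.imwrite('pics/w1c.png',np.hstack([a,b]))
E
```

```text
[0.49050039 0.29744883 0.27468514] 0.015547364543557495
[0.514  0.3009 0.11  ]
[0.515 0.302 0.11 ]
```

View pics/w1c.png

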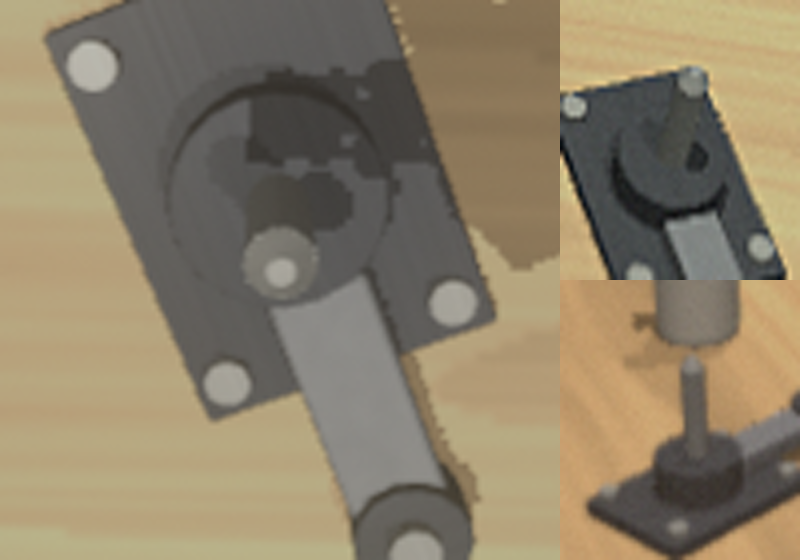

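```bash
python3 - <<'E'
from h import *
for i in range(4):
    o=ctrl.get_obs(); snap('wrist','pics/tmp.png')
    print(o['t'],o['tool_pos'],np.abs(o['dq']).max().round(4), ray('wrist',(279.6,217.3),.11,o).round(4))
print('seat',ray('wrist',(280.2,198.2),.038,o).round(4))
print(ray('scene',(399.5,230.3),.11).round(4),ray('side',(222.7,157.8),.11).round(4))
for n in ['seat','axle_tip']:
    for d in mark_of('wrist',n): print(n,world('wrist',d['at'],o).round(4))
E
```

```text
2.25 [0.49050039 0.29744883 0.27468514] 0.0155 [0.5154 0.3006 0.11  ]
2.3 [0.49029865 0.29774207 0.27470911] 0.0073 [0.5152 0.3009 0.11  ]
2.35 [0.49023534 0.29784601 0.27470923] 0.0038 [0.5152 0.301  0.11  ]
2.4 [0.49020279 0.2978928  0.27471338] 0.0026 [0.5152 0.301  0.11  ]
seat [0.5126 0.3025 0.038 ]
[0.5237 0.2973 0.11  ] [0.5129 0.2841 0.11  ]
seat [0.5169 0.2994 0.0376]
axle_tip [0.5143 0.2984 0.1075]
```

```bash
cat > tip.py <<'E'
from h import *
import sys
def tip(fn,o,box=(225,165,335,265),z=.11):
    g=cv2.cvtColor(cv2.imread(fn),cv2.COLOR_BGR2GRAY); x0,y0,x1,y1=box; c=cv2.resize(g[y0:y1,x0:x1],None,fx=4,fy=4,interpolation=cv2.INTER_CUBIC)
    h=cv2.HoughCircles(c,cv2.HOUGH_GRADIENT,1.2,10,param1=60,param2=12,minRadius=8,maxRadius=40)
    out=[]
    if h is not None:
        for u,v,r in h[0][:6]:
            p=((u+.5)/4-.5+x0,(v+.5)/4-.5+y0); out.append((np.round(p,1),round(float(r)/4,1),ray('wrist',p,z,o).round(4)))
    return out
if __name__=='__main__':
    o=ctrl.get_obs(); snap('wrist','pics/tmp.png'); print(o['tool_pos'])
    for t in tip('pics/tmp.png',o): print(*t)
    g=cv2.cvtColor(cv2.imread('pics/tmp.png'),cv2.COLOR_BGR2GRAY); print(g[206:228:1,268:294:1])
E
python3 tip.py
```

```text
[0.49045216 0.29762833 0.27472615]
[321.4 226.6] 5.8 [0.5246 0.3455 0.11  ]
[265.  246.4] 5.6 [0.549  0.2858 0.11  ]
[278.5 217. ] 9.8 [0.5151 0.2995 0.11  ]
[231.7 166.6] 6.5 [0.4632 0.251  0.11  ]
[323.5 228.7] 8.5 [0.5269 0.3479 0.11  ]
[262.9 247.9] 7.2 [0.5508 0.2836 0.11  ]
[[ 94  89  81  77  77  76  76  75  75  73  71  70  70  70  69  69  69  67
   67  66  66  66  67  65  65  65]
 [ 94  90  82  77  77  76  75  78  86  85  88  86  77  78  74  69  68  68
   66  66  66  67  66  65  65  70]
 [ 94  90  82  77  77  89 103 104 109 110 115 111 100 105 103  87  73  68
   68  73  76  75  76  75  75  84]
 [ 94  89  81  76  81 111 133 129 121 121 121 120 119 123 127 113  90  72
   70  84  90  91  92  91  90  89]
 [ 93  89  81  87 103 117 123 123 122 122 121 121 120 119 118 118 108  95
   80  83  91  90  92  91  90  90]
 [ 92  89  89 113 124 124 123 123 123 123 122 119 119 118 117 116 115 119
   96  83  91  90  91  91  91  91]
 [ 92  90 110 123 125 124 124 124 123 121 121 118 118 118 116 115 115 120
  100  84  90  91  91  91  91  90]
 [ 92 107 125 128 125 125 123 123 122 121 120 119 118 11
[... 879 characters left out ...]
08 108 106
  104  96  92  93  92  90  90  91]
 [ 92  93  92 119 126 119 119 119 132 145 149 148 138 119 109 109 106 100
   92  90  91  93  92  91  94  97]
 [ 93  93  92 100 109 116 121 118 114 113 112 112 112 111 116 119 107  94
   90  90  91  92  92  96 112 121]
 [ 92  92  93  92  91 106 120 124 117 111 115 116 111 108 119 123 104  91
   92  90  89  96 107 118 132 138]
 [ 91  90  90  91  91  91  99 117 113 102 111 114 105  98  93  91  91  93
   98  98 105 118 133 139 138 138]
 [ 93  89  88  91  90  90  91  91  91  92  93  92  90  94  98 102 108 114
  120 123 133 139 139 138 138 138]
 [ 93  93  92  91  91  90  89  87  94 102 108 111 110 117 121 127 136 139
  139 139 139 139 138 138 137 138]]
```

Call:
arm_command --plan '[[[0, -0.033, 0.01, 1.34, 0, 0, 0.085], [0, -0.033, 0.01, 0, 0, 0, 0.085], [0, -0.033, 0.01, 0, 0, 0, 0.085], [0, -0.033, 0.01, 0, 0, 0, 0.085], [0, -0.033, 0.01, 0, 0, 0, 0.085], [0.01, -0.033, 0.01, 0, 0, 0, 0.085], [0.01, -0.033, 0.01, 0, 0, 0, 0.085], [0.01, -0.033, 0.01, 0, 0, 0, 0.085], [0.01, -0.033, 0.01, 0, 0, 0, 0.085], [0.01, -0.033, 0.01, 0, 0, 0, 0.085], [0.01, -0.033, 0.01, 0, 0, 0, 0.085], [0.01, -0.033, 0.01, 0, 0, 0, 0.085], [0.01, -0.033, 0.01, 0, 0, 0, 0.085], [0.01, -0.033, 0.01, 0, 0, 0, 0.085], [0.01, -0.033, 0.01, 0, 0, 0, 0.085], [0, 0, 0, 0, 0, 0, 0.085], [0, 0, 0, 0, 0, 0, 0.085], [0, 0, 0, 0, 0, 0, 0.085], [0, 0, 0, 0, 0, 0, 0.085], [0, 0, 0, 0, 0, 0, 0.085]]]'

```text
t: 4.27
tool_pos: [0.6537, -0.211, 0.1709]
tool_rot: [-0.008, 1.559, 0.018]
contact_force: [0.0, -0.2, -0.4]
opening: 0.0846
```

```bash
python3 look.py pics/w2.png wide_mid; python3 - <<'E'
from h import *
o=ctrl.get_obs()
for d in cut_out('wrist','wide_mid')[:3]:
    m=d['mask'].astype(np.uint8); v,u=np.nonzero(m); cs=max(cv2.findContours(m,0,1)[0],key=cv2.contourArea); e=cv2.fitEllipse(cs)
    print(d['conf'],u.min(),u.max(),v.min(),v.max(),e, ray('wrist',e[0],.004,o).round(4))
E
```

```text
t 4.27 tcp [ 0.6537 -0.211   0.1709] open 0.0846
[[ 0.0112 -0.0168  0.9998]
 [ 0.0064  0.9998  0.0167]
 [-0.9999  0.0062  0.0113]]
wide_mid 0.81 [ 0.6545 -0.2088  0.0155] [279. 196.] tool [ 0.1554  0.0012 -0.0009]
0.79 227 333 138 241 ((279.8443908691406, 189.95211791992188), (102.47402954101562, 104.93095397949219), 79.70378875732422) [ 0.6513 -0.2077  0.004 ]
0.69 283 408 0 63 ((343.44610595703125, 26.302539825439453), (66.25222778320312, 130.87649536132812), 88.31724548339844) [ 0.5004 -0.1538  0.004 ]
0.58 537 559 143 223 ((549.525390625, 186.1605987548828), (23.107385635375977, 86.77763366699219), 1.4777873754501343) [0.6427 0.0731 0.004 ]
```

View pics/w2.png

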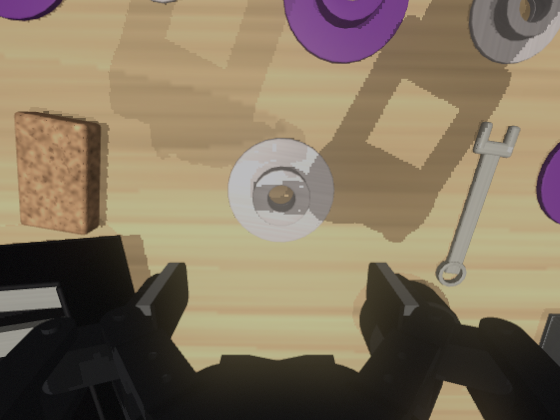

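```bash
cat > st.py <<'E'
import sys
from h import *
# usage: st.py X Y Z : tool-frame shift (world-level) to target + tilt/yaw correction in degrees
o=ctrl.get_obs(); M=R.from_rotvec(o['tool_rot']).as_matrix()
D=np.array([[0,0,1],[0,1,0],[-1,0,0]],float)
print('t',round(o['t'],2),'tcp',np.round(o['tool_pos'],4),'open',round(o['opening'],4),'F',np.round(o['contact_force'],1),'turn',np.degrees(R.from_matrix(M.T@D).as_rotvec()).round(2))
if len(sys.argv)>3:
    d=np.array(list(map(float,sys.argv[1:4])))-o['tool_pos']; print('shift(tool now)',(M.T@d).round(4),'(after turn)',(D.T@d).round(4))
E
python3 st.py .652 -.2078 .012
```

```text
t 4.42 tcp [ 0.6539 -0.211   0.1713] open 0.0853 F [-0.6  0.5 -0.5] turn [ 0.97  0.68 -0.34]
shift(tool now) [ 0.1593  0.0023 -0.0037] (after turn) [ 0.1593  0.0032 -0.0019]
```

Call:
arm_command --plan '[[[0, 0.003, -0.002, 0.97, 0.68, -0.34, 0.085], [0, 0, 0, 0, 0, 0, 0.08], [0.02, 0, 0, 0, 0, 0, 0.08], [0.02, 0, 0, 0, 0, 0, 0.08], [0.02, 0, 0, 0, 0, 0, 0.08], [0.02, 0, 0, 0, 0, 0, 0.08], [0.02, 0, 0, 0, 0, 0, 0.08], [0.01, 0, 0, 0, 0, 0, 0.08], [0, 0, 0, 0, 0, 0, 0.08], [0, 0, 0, 0, 0, 0, 0.08], [0, 0, 0, 0, 0, 0, 0.08]]]'

```text
t: 5.33
tool_pos: [0.6568, -0.2052, 0.0659]
tool_rot: [-0.011, 1.557, 0.003]
contact_force: [0.3, -0.2, -0.4]
opening: 0.0801
```

```bash
python3 st.py .652 -.2078 .012; python3 - <<'E'
from h import *
o=ctrl.get_obs(); snap('wrist','pics/w3.png')
for d in cut_out('wrist','wide_mid')[:1]:
    m=d['mask'].astype(np.uint8); cs=max(cv2.findContours(m,0,1)[0],key=cv2.contourArea); e=cv2.fitEllipse(cs)
    print(d['conf'],e, ray('wrist',e[0],.008,o).round(4))
E
```

```text
t 5.33 tcp [ 0.6568 -0.2052  0.0659] open 0.0801 F [ 0.3 -0.2 -0.4] turn [0.53 0.79 0.3 ]
shift(tool now) [ 0.0538 -0.0022 -0.0056] (after turn) [ 0.0539 -0.0026 -0.0048]
0.8 ((368.7768859863281, 10.67839527130127), (26.729053497314453, 127.24947357177734), 89.69401550292969) [ 0.5237 -0.1554  0.008 ]
```

View pics/w3.png

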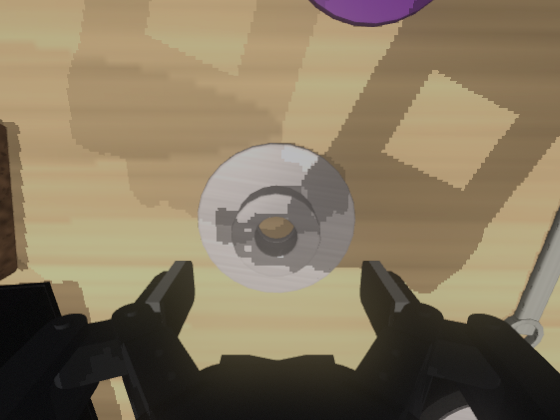

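```bash
python3 - <<'E'
from h import *
o=ctrl.get_obs(); print(ray('wrist',(275.5,217),.008,o).round(4),ray('wrist',(276,236),.032,o).round(4))
for r,z,c in [(.055,.008,(0.652,-.208)),(.013,.032,(0.652,-.208))]:
    p=np.array([pix('wrist',[c[0]+r*np.cos(a),c[1]+r*np.sin(a),z],o) for a in np.linspace(0,6.28,60)]); print(p.min(0).round(1),p.max(0).round(1))
im=cv2.imread('pics/w3.png'); g=cv2.cvtColor(im,6); print(g[217,190:204],g[217,348:362]); print(g[136:148,276],g[286:298,276])
E
```

```text
[ 0.6488 -0.2078  0.008 ] [ 0.6532 -0.2072  0.032 ]
[195.8 140.3] [354.6 290.9]
[253.7 214.2] [295.7 253.4]
[166 161 157 157 158 158 158 151 156 167 170 170 171 170] [129 129 129 129 129 126 115 112 113 113 113 113 113 113]
[148 150 152 153 152 152 138 103 138 168 175 178] [175 177 178 177 176 175 174 176 176 176 175 174]
```

Call:
arm_command --plan '[[[0, -0.0025, -0.0045, 0.53, 0.79, 0.3, 0.08], [0, 0, 0, 0, 0, 0, 0.08], [0, 0, 0, 0, 0, 0, 0.08], [0.01, 0, 0, 0, 0, 0, 0.08], [0.01, 0, 0, 0, 0, 0, 0.08], [0.01, 0, 0, 0, 0, 0, 0.08], [0.006, 0, 0, 0, 0, 0, 0.08], [0, 0, 0, 0, 0, 0, 0.08], [0, 0, 0, 0, 0, 0, 0.08], [0, 0, 0, 0, 0, 0, 0.08]]]'

```text
t: 6.27
tool_pos: [0.6539, -0.2093, 0.0296]
tool_rot: [-0.0, 1.567, -0.002]
contact_force: [-0.0, 0.7, 1.1]
opening: 0.0801
```

```bash
python3 st.py .6525 -.2077 .012
```

```text
t 6.27 tcp [ 0.6539 -0.2093  0.0296] open 0.0801 F [-0.   0.7  1.1] turn [-0.07  0.22  0.1 ]
shift(tool now) [ 0.0176  0.0016 -0.0015] (after turn) [ 0.0176  0.0016 -0.0014]
```

Call:
arm_command --plan '[[[0.009, 0.0016, -0.0015, 0, 0.22, 0.1, 0.08], [0.008, 0, 0, 0, 0, 0, 0.07], [0, 0, 0, 0, 0, 0, 0.065], [0, 0, 0, 0, 0, 0, 0.05], [0, 0, 0, 0, 0, 0, 0.045], [0, 0, 0, 0, 0, 0, 0.04], [0, 0, 0, 0, 0, 0, 0.04], [0, 0, 0, 0, 0, 0, 0.04], [0, 0, 0, 0, 0, 0, 0.04]]]' --squeeze 40

```text
t: 7.02
tool_pos: [0.6531, -0.2075, 0.0121]
tool_rot: [0.001, 1.57, -0.001]
contact_force: [-0.6, 0.6, -0.2]
opening: 0.0547
```

```bash
python3 st.py .6525 -.2077 .16
```

```text
t 7.02 tcp [ 0.6531 -0.2075  0.0121] open 0.0547 F [-0.6  0.6 -0.2] turn [-0.06  0.07  0.01]
shift(tool now) [-0.1479 -0.0002 -0.0005] (after turn) [-0.1479 -0.0002 -0.0006]
```

Call:
arm_command --plan '[[[-0.005, 0, 0, 0, 0, 0, 0.04], [-0.015, 0, 0, 0, 0, 0, 0.04], [-0.02, 0, 0, 0, 0, 0, 0.04], [-0.02, 0, 0, 0, 0, 0, 0.04], [-0.02, 0, 0, 0, 0, 0, 0.04], [-0.02, 0, 0, 0, 0, 0, 0.04], [-0.02, 0, 0, 0, 0, 0, 0.04], [-0.02, 0, 0, 0, 0, 0, 0.04], [-0.01, 0, 0, 0, 0, 0, 0.04], [0, 0, 0, 0, 0, 0, 0.04], [0, 0, 0, 0, 0, 0, 0.04], [0, 0, 0, 0, 0, 0, 0.04]]]'

```text
t: 8.02
tool_pos: [0.6494, -0.206, 0.1716]
tool_rot: [0.003, 1.576, 0.001]
contact_force: [0.0, 0.9, -2.4]
opening: 0.0547
```

```bash
python3 st.py .517 .300 .16; python3 -c "
from h import *
snap('wrist','pics/w4.png')"
```

```text
t 8.02 tcp [ 0.6494 -0.206   0.1716] open 0.0547 F [ 0.   0.9 -2.4] turn [-0.06 -0.29 -0.14]
shift(tool now) [ 0.0136  0.5058 -0.1329] (after turn) [ 0.0116  0.506  -0.1324]
```

View pics/w4.png

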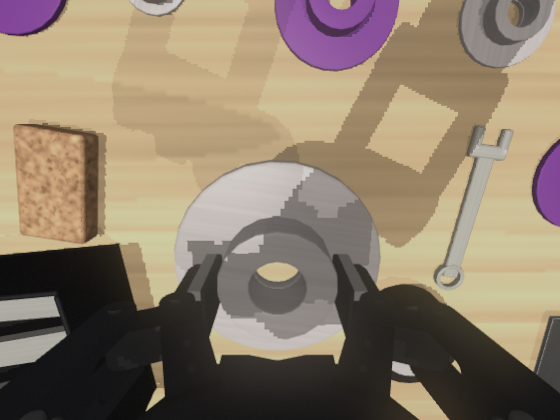

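```bash
cat > held.py <<'E'
from h import *
# predicted image extents of a held circle: tool x, offset z0,y0, radius
def ext(x,r,y0=0,z0=0):
    M=np.array(calibration('wrist')['hand_eye']);c=calibration('wrist');out=[]
    for a in np.linspace(0,6.283,90):
        p=(np.linalg.inv(M)@[x,y0+r*np.cos(a),z0+r*np.sin(a),1])[:3];s=p[:2]/p[2];s=s*(1+c['k1']*(s@s));out.append([c['fx']*s[0]+c['cx'],c['fy']*s[1]+c['cy']])
    out=np.array(out);return out.min(0).round(1),out.max(0).round(1)
E
python3 - <<'E'
from held import *
for z0 in (-.002,0,.002): print(z0,ext(.004,.055,0,z0),ext(-.020,.013,0,z0),ext(-.020,.028,0,z0))
g=cv2.imread('pics/w4.png',0); print(g[250,168:184],g[250,372:388]);print(g[155:167,278]); print(g[254:320,277]); print(g[285,242:256],g[285,298:312])
E
```

```text
-0.002 (array([173.5, 156.4]), array([383.4, 348.8])) (array([249.9, 259.2]), array([307.6, 310.5])) (array([216.5, 226.9]), array([340.9, 337.7]))
0 (array([173.9, 160.7]), array([383.1, 351.7])) (array([250. , 263.3]), array([307.4, 314.2])) (array([216.8, 231.3]), array([340.7, 341.3]))
0.002 (array([174.2, 164.9]), array([382.7, 354.5])) (array([250.1, 267.4]), array([307.3, 317.9])) (array([217. , 235.7]), array([340.4, 344.7]))
[197 197 197 197 197 190 180 179 182 183 183 183 183 183 183 183] [145 145 145 145 146 145 141 143 180 193 193 193 193 193 193 193]
[117 117 117 119 117 110 110 147 182 188 193 195]
[118 119 120 120 120 120 119 128 165 190 190 189 187 186 184 184 184 184
 184 184 185 185 186 187 189 190 182 148  91  92  94  95  97 109 110  91
  94  95  94  94  95  95  95  95  93  94  94  94  94  94  93  94  95  95
  95  96  95  96  99 103 125 145 143 142 140 140]
[119 119 119 119 118 115  99  88  87  88  89  89  89  90] [ 87  86  85  85  85  84  83  86 103 114 116 117 117 117]
```

Call:
arm_command --plan '[[[-0.01, 0.015, -0.004, -0.06, -0.29, -0.14, 0.04], [-0.01, 0.025, -0.007, 0, 0, 0, 0.04], [0, 0.033, -0.0088, 0, 0, 0, 0.04], [0, 0.033, -0.0088, 0, 0, 0, 0.04], [0, 0.033, -0.0088, 0, 0, 0, 0.04], [0, 0.033, -0.0088, 0, 0, 0, 0.04], [0, 0.033, -0.0088, 0, 0, 0, 0.04], [0, 0.033, -0.0088, 0, 0, 0, 0.04], [0, 0.033, -0.0088, 0, 0, 0, 0.04], [0, 0.033, -0.0088, 0, 0, 0, 0.04], [0, 0.033, -0.0088, 0, 0, 0, 0.04], [0, 0.033, -0.0088, 0, 0, 0, 0.04], [0, 0.033, -0.0088, 0, 0, 0, 0.04], [0, 0.033, -0.0088, 0, 0, 0, 0.04], [0, 0.033, -0.0088, 0, 0, 0, 0.04], [0, 0.025, -0.006, 0, 0, 0, 0.04], [0, 0, 0, 0, 0, 0, 0.04], [0, 0, 0, 0, 0, 0, 0.04], [0, 0, 0, 0, 0, 0, 0.04], [0, 0, 0, 0, 0, 0, 0.04]]]'

```text
t: 9.73
tool_pos: [0.4946, 0.3074, 0.1586]
tool_rot: [0.001, 1.627, -0.007]
contact_force: [0.1, 0.5, -2.3]
opening: 0.055
```

```bash
python3 st.py .517 .3005 .16; python3 -c "
from h import *
snap('wrist','pics/w5.png')"
```

```text
t 9.73 tcp [0.4946 0.3074 0.1586] open 0.055 F [ 0.1  0.5 -2.3] turn [-0.29 -3.2   0.2 ]
shift(tool now) [-0.0027 -0.0068  0.0223] (after turn) [-0.0014 -0.0069  0.0224]
```

Call:
arm_command --plan '[[[-0.008, 0, 0, 0, -3.2, 0, 0.04], [0, 0, 0, 0, 0, 0, 0.04], [0, -0.0065, 0.01, 0, 0, 0, 0.04], [0, 0, 0.0095, 0, 0, 0, 0.04], [0, 0, 0, 0, 0, 0, 0.04], [0, 0, 0, 0, 0, 0, 0.04], [0, 0, 0, 0, 0, 0, 0.04]]]'

```text
t: 10.37
tool_pos: [0.5193, 0.294, 0.1648]
tool_rot: [0.007, 1.574, -0.016]
contact_force: [-0.3, 0.3, -2.8]
opening: 0.0548
```

```bash
python3 st.py .517 .3005 .145; python3 -c "
from h import *
snap('wrist','pics/w5.png')"
```

```text
t 10.37 tcp [0.5193 0.294  0.1648] open 0.0548 F [-0.3  0.3 -2.8] turn [-0.83 -0.16  0.31]
shift(tool now) [ 0.0198  0.0066 -0.0023] (after turn) [ 0.0198  0.0065 -0.0023]
```

View pics/w5.png

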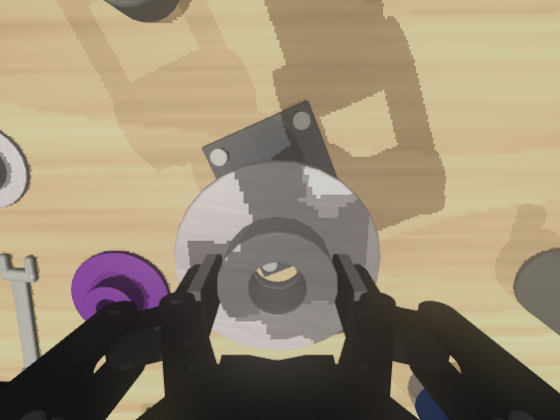

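Call:
arm_command --plan '[[[0.004, 0.0065, -0.0023, -0.83, -0.16, 0.31, 0.04], [0.004, 0, 0, 0, 0, 0, 0.04], [0, 0, 0, 0, 0, 0, 0.04], [0, 0, 0, 0, 0, 0, 0.04], [0, 0, 0, 0, 0, 0, 0.04]]]'

```text
t: 10.83
tool_pos: [0.5156, 0.3016, 0.1547]
tool_rot: [-0.002, 1.573, 0.002]
contact_force: [0.7, -0.4, -3.8]
opening: 0.0547
```

```bash
python3 st.py .517 .3005 .12
```

```text
t 10.83 tcp [0.5156 0.3016 0.1547] open 0.0547 F [ 0.7 -0.4 -3.8] turn [ 0.16 -0.13 -0.  ]
shift(tool now) [ 0.0347 -0.0011  0.0015] (after turn) [ 0.0347 -0.0011  0.0014]
```

Call:
arm_command --plan '[[[0.006, -0.001, 0.0015, 0.16, -0.13, 0, 0.04], [0.006, 0, 0, 0, 0, 0, 0.04], [0.006, 0, 0, 0, 0, 0, 0.04], [0.006, 0, 0, 0, 0, 0, 0.04], [0, 0, 0, 0, 0, 0, 0.04], [0, 0, 0, 0, 0, 0, 0.04], [0, 0, 0, 0, 0, 0, 0.04]]]'

```text
t: 11.42
tool_pos: [0.5165, 0.3004, 0.1271]
tool_rot: [-0.001, 1.572, -0.0]
contact_force: [0.3, -0.1, -2.2]
opening: 0.0547
```

```bash
python3 st.py .517 .3005 .105; python3 - <<'E'
from h import *
get_image('scene');get_image('side')
for cam in ['scene','side']:
    for n in ['wide_mid','axle_tip','seat']:
        for d in mark_of(cam,n): print(cam,n,round(d['conf'],2),world(cam,d['at']).round(4))
E
```

```text
t 11.42 tcp [0.5165 0.3004 0.1271] open 0.0547 F [ 0.3 -0.1 -2.2] turn [ 0.01 -0.07  0.04]
shift(tool now) [0.0221 0.0001 0.0006] (after turn) [0.0221 0.0001 0.0005]
scene wide_mid 0.93 [0.6361 0.1179 0.0222]
scene wide_mid 0.84 [0.5097 0.3027 0.1342]
scene wide_mid 0.65 [ 0.4437 -0.4419  0.0155]
scene wide_mid 0.62 [ 0.4763 -0.153   0.0109]
scene seat 0.7 [0.5154 0.3027 0.0362]
scene seat 0.25 [0.5192 0.299  0.1146]
side wide_mid 0.77 [ 0.476  -0.1502  0.0089]
side wide_mid 0.76 [0.6308 0.1148 0.0171]
side wide_mid 0.7 [0.5177 0.303  0.1292]
side wide_mid 0.69 [ 0.4449 -0.4418  0.0152]
side axle_tip 0.68 [0.5198 0.3036 0.1107]
side seat 0.78 [0.5166 0.3016 0.033 ]
```

Call:
arm_command --plan '[[[0.004, 0, 0.0005, 0, 0, 0, 0.04], [0.004, 0, 0, 0, 0, 0, 0.04], [0.004, 0, 0, 0, 0, 0, 0.04], [0.004, 0, 0, 0, 0, 0, 0.04], [0.004, 0, 0, 0, 0, 0, 0.04], [0, 0, 0, 0, 0, 0, 0.04], [0, 0, 0, 0, 0, 0, 0.04]]]'

```text
t: 12.4
tool_pos: [0.5172, 0.3005, 0.1053]
tool_rot: [-0.001, 1.571, -0.0]
contact_force: [0.4, 0.1, -3.5]
opening: 0.0548
```

```bash
python3 st.py .517 .3005 .05
```

```text
t 12.4 tcp [0.5172 0.3005 0.1053] open 0.0548 F [ 0.4  0.1 -3.5] turn [ 0.01 -0.03  0.02]
shift(tool now) [ 0.0553  0.     -0.0001] (after turn) [ 0.0553  0.     -0.0002]
```

No contact, threaded below the cone. Continue down to just above the seat.

Call:
arm_command --plan '[[[0.005, 0, 0, 0, 0, 0, 0.04], [0.005, 0, 0, 0, 0, 0, 0.04], [0.005, 0, 0, 0, 0, 0, 0.04], [0.005, 0, 0, 0, 0, 0, 0.04], [0.005, 0, 0, 0, 0, 0, 0.04], [0.005, 0, 0, 0, 0, 0, 0.04], [0.005, 0, 0, 0, 0, 0, 0.04], [0.005, 0, 0, 0, 0, 0, 0.04], [0.005, 0, 0, 0, 0, 0, 0.04], [0.003, 0, 0, 0, 0, 0, 0.04], [0, 0, 0, 0, 0, 0, 0.04], [0, 0, 0, 0, 0, 0, 0.04]]]'

```text
t: 13.4
tool_pos: [0.5167, 0.3003, 0.0512]
tool_rot: [-0.001, 1.573, -0.001]
contact_force: [-0.2, 0.8, -2.5]
opening: 0.0545
```

```bash
python3 st.py .517 .3005 .05
```

```text
t 13.4 tcp [0.5167 0.3003 0.0512] open 0.0545 F [-0.2  0.8 -2.5] turn [ 0.01 -0.1   0.05]
shift(tool now) [0.0012 0.0002 0.0003] (after turn) [0.0012 0.0002 0.0003]
```

Call:
arm_command --plan '[[[0.001, 0, 0, 0, -0.1, 0, 0.04], [0, 0, 0, 0, 0, 0, 0.04], [0.0007, 0, 0, 0, 0, 0, 0.04], [0, 0, 0, 0, 0, 0, 0.04]]]'

```text
t: 13.73
tool_pos: [0.5175, 0.3006, 0.0504]
tool_rot: [-0.0, 1.569, 0.0]
contact_force: [0.4, -0.3, -2.5]
opening: 0.0548
```

Call:
arm_command --plan '[[[0.001, 0, 0, 0, 0, 0, 0.04], [0, 0, 0, 0, 0, 0, 0.04], [0.001, 0, 0, 0, 0, 0, 0.04], [0, 0, 0, 0, 0, 0, 0.04]]]'

```text
t: 14.07
tool_pos: [0.5185, 0.3011, 0.0503]
tool_rot: [0.0, 1.567, 0.001]
contact_force: [-0.3, -0.1, -2.3]
opening: 0.0545
```

Call:
arm_command --plan '[[[0.002, 0, -0.001, 0, 0.1, 0, 0.04], [0.002, 0, 0, 0, 0, 0, 0.04]]]'

```text
t: 14.23
tool_pos: [0.5187, 0.3012, 0.05]
tool_rot: [-0.001, 1.567, 0.001]
contact_force: [-10.3, -3.9, 13.6]
opening: 0.0544
```

```bash
python3 st.py .517 .3005 .05
```

```text
t 14.23 tcp [0.5187 0.3012 0.05  ] open 0.0544 F [-10.3  -3.9  13.6] turn [0.04 0.2  0.  ]
shift(tool now) [-0.     -0.0007 -0.0017] (after turn) [ 0.     -0.0007 -0.0017]
```

Call:
arm_command --plan '[[[-0.0005, 0, -0.0015, 0, 0, 0, 0.045], [0, 0, 0, 0, 0, 0, 0.056], [0, 0, 0, 0, 0, 0, 0.062], [0, 0, 0, 0, 0, 0, 0.072], [0, 0, 0, 0, 0, 0, 0.08], [0, 0, 0, 0, 0, 0, 0.08]]]'

```text
t: 14.73
tool_pos: [0.5184, 0.3018, 0.0516]
tool_rot: [0.001, 1.564, 0.002]
contact_force: [-0.6, -0.8, -0.8]
opening: 0.08
```

```bash
python3 st.py .517 .3005 .05
```

```text
t 14.73 tcp [0.5184 0.3018 0.0516] open 0.08 F [-0.6 -0.8 -0.8] turn [ 0.04  0.39 -0.1 ]
shift(tool now) [ 0.0016 -0.0014 -0.0014] (after turn) [ 0.0016 -0.0013 -0.0014]
```

Call:
arm_command --plan '[[[-0.01, 0, 0, 0, 0.39, -0.1, 0.08], [-0.02, 0, 0, 0, 0, 0, 0.08], [-0.02, 0, 0, 0, 0, 0, 0.08], [-0.02, 0, 0, 0, 0, 0, 0.08], [-0.02, 0, 0, 0, 0, 0, 0.08], [-0.02, 0, 0, 0, 0, 0, 0.08], [-0.01, 0, 0, 0, 0, 0, 0.08], [0, -0.02, -0.002, 0, 0, 0, 0.08], [0, -0.03, -0.0035, 0, 0, 0, 0.08], [0, -0.03, -0.0035, 0, 0, 0, 0.08], [0, -0.03, -0.0035, 0, 0, 0, 0.08], [0, -0.03, -0.0035, 0, 0, 0, 0.08], [0, -0.03, -0.0035, 0, 0, 0, 0.08], [0, -0.03, -0.0035, 0, 0, 0, 0.08], [0, -0.03, -0.0035, 0, 0, 0, 0.08], [0, -0.03, -0.0035, 0, 0, 0, 0.08], [0, -0.025, -0.0035, 0, 0, 0, 0.08], [0, 0, 0, 0, 0, 0, 0.08], [0, 0, 0, 0, 0, 0, 0.08], [0, 0, 0, 0, 0, 0, 0.08]]]'

```text
t: 16.4
tool_pos: [0.4856, 0.006, 0.1869]
tool_rot: [-0.001, 1.564, 0.004]
contact_force: [0.2, -0.4, -0.6]
opening: 0.0801
```

```bash
python3 look.py pics/w6.png middle_mid; python3 st.py .4847 .0035 .066
```

```text
t 16.4 tcp [0.4856 0.006  0.1869] open 0.0801
[[ 0.0064 -0.0034  1.    ]
 [ 0.0015  1.      0.0034]
 [-1.      0.0015  0.0064]]
middle_mid 0.74 [0.4877 0.0043 0.0112] [276. 193.] tool [ 0.1757 -0.0019  0.001 ]
t 16.5 tcp [0.4857 0.0067 0.1868] open 0.0795 F [-0.5 -0.3 -0.1] turn [ 0.29  0.36 -0.09]
shift(tool now) [ 0.1208 -0.0034 -0.0017] (after turn) [ 0.1208 -0.0032 -0.001 ]
```

Call:
arm_command --plan '[[[0.01, -0.003, 0, 0.29, 0.36, -0.09, 0.08], [0.02, 0, 0, 0, 0, 0, 0.08], [0.02, 0, 0, 0, 0, 0, 0.08], [0.02, 0, 0, 0, 0, 0, 0.08], [0.02, 0, 0, 0, 0, 0, 0.08], [0.02, 0, 0, 0, 0, 0, 0.08], [0.01, 0, 0, 0, 0, 0, 0.08], [0, 0, 0, 0, 0, 0, 0.08], [0, 0, 0, 0, 0, 0, 0.08], [0, 0, 0, 0, 0, 0, 0.08], [0, 0, 0, 0, 0, 0, 0.08]]]'

```text
t: 17.42
tool_pos: [0.487, 0.0107, 0.0596]
tool_rot: [-0.01, 1.572, 0.01]
contact_force: [0.7, 0.1, 0.2]
opening: 0.0801
```

```bash
cat > fl.py <<'E'
from h import *
import sys
thing,r,z=sys.argv[1],float(sys.argv[2]),float(sys.argv[3])
from scipy.optimize import least_squares
o=ctrl.get_obs(); im=snap('wrist',sys.argv[4])
ms=cut_out('wrist',thing); mk=mark_of('wrist',thing)
print('tcp',np.round(o['tool_pos'],4),[(round(d['conf'],2),world('wrist',d['at'],o).round(4)) for d in mk])
for d in ms[:2]:
    m=d['mask'].astype(np.uint8); c=max(cv2.findContours(m,0,1)[0],key=cv2.contourArea)[:,0].astype(float)
    P=np.array([ray('wrist',p,z,o)[:2] for p in c])
    f=least_squares(lambda q:np.hypot(*(P-q[:2]).T)-q[2],[*P.mean(0),r],loss='soft_l1',f_scale=.001); print('fit',round(d['conf'],2),f.x.round(4),'rms',np.sqrt(np.mean(f.fun**2)).round(4))
E
python3 fl.py middle_mid .042 .006 pics/w7.png; python3 st.py .4847 .0035 .009
```

```text
tcp [0.487  0.0107 0.0596] [(0.66, array([0.4867, 0.0028, 0.0117]))]
fit 0.97 [ 4.852e-01 -1.000e-04  4.140e-02] rms 0.0003
t 17.57 tcp [0.4873 0.0105 0.0599] open 0.0805 F [ 0.  -0.   0.5] turn [ 0.7  -0.02  0.  ]
shift(tool now) [ 0.0509 -0.007  -0.0026] (after turn) [ 0.0509 -0.007  -0.0026]
```

View pics/w7.png

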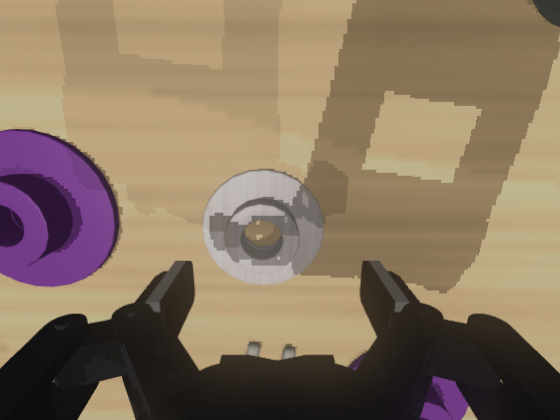

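Call:
arm_command --plan '[[[0, -0.01, -0.002, 0.7, 0, 0, 0.08], [0, 0, 0, 0, 0, 0, 0.08], [0, 0, 0, 0, 0, 0, 0.075], [0.01, 0, 0, 0, 0, 0, 0.075], [0.01, 0, 0, 0, 0, 0, 0.075], [0.01, 0, 0, 0, 0, 0, 0.075], [0, 0, 0, 0, 0, 0, 0.075], [0, 0, 0, 0, 0, 0, 0.075], [0, 0, 0, 0, 0, 0, 0.075]]]'

```text
t: 18.32
tool_pos: [0.4858, -0.0013, 0.0278]
tool_rot: [0.002, 1.569, -0.002]
contact_force: [-0.7, -0.1, -0.5]
opening: 0.0749
```

```bash
python3 st.py .4853 .0006 .009
```

```text
t 18.32 tcp [ 0.4858 -0.0013  0.0278] open 0.0749 F [-0.7 -0.1 -0.5] turn [-0.14  0.1   0.02]
shift(tool now) [ 0.0188  0.0019 -0.0005] (after turn) [ 0.0188  0.0019 -0.0005]
```

Call:
arm_command --plan '[[[0.009, 0.0019, -0.0005, -0.14, 0.1, 0, 0.07], [0.009, 0, 0, 0, 0, 0, 0.065], [0, 0, 0, 0, 0, 0, 0.06], [0, 0, 0, 0, 0, 0, 0.05], [0, 0, 0, 0, 0, 0, 0.04], [0, 0, 0, 0, 0, 0, 0.035], [0, 0, 0, 0, 0, 0, 0.035], [0, 0, 0, 0, 0, 0, 0.035], [0, 0, 0, 0, 0, 0, 0.035]]]' --squeeze 35

```text
t: 19.07
tool_pos: [0.4855, 0.001, 0.008]
tool_rot: [-0.001, 1.571, 0.0]
contact_force: [-0.0, 0.5, -1.2]
opening: 0.0459
```

```bash
python3 st.py .517 .3005 .19
```

```text
t 19.07 tcp [0.4855 0.001  0.008 ] open 0.0459 F [-0.   0.5 -1.2] turn [0.05 0.01 0.03]
shift(tool now) [-0.1821  0.2993  0.0318] (after turn) [-0.182   0.2995  0.0315]
```

Call:
arm_command --plan '[[[-0.005, 0, 0, 0, 0, 0, 0.035], [-0.015, 0, 0, 0, 0, 0, 0.035], [-0.025, 0, 0, 0, 0, 0, 0.035], [-0.025, 0, 0, 0, 0, 0, 0.035], [-0.025, 0, 0, 0, 0, 0, 0.035], [-0.025, 0, 0, 0, 0, 0, 0.035], [-0.025, 0, 0, 0, 0, 0, 0.035], [-0.015, 0.015, 0.001, 0, 0, 0, 0.035], [0, 0.028, 0.003, 0, 0, 0, 0.035], [0, 0.028, 0.003, 0, 0, 0, 0.035], [0, 0.028, 0.003, 0, 0, 0, 0.035], [0, 0.028, 0.003, 0, 0, 0, 0.035], [0, 0.028, 0.003, 0, 0, 0, 0.035], [0, 0.028, 0.003, 0, 0, 0, 0.035], [0, 0.028, 0.003, 0, 0, 0, 0.035], [0, 0.028, 0.003, 0, 0, 0, 0.035], [0, 0.028, 0.003, 0, 0, 0, 0.035], [0, 0.015, 0.002, 0, 0, 0, 0.035], [0, 0, 0, 0, 0, 0, 0.035], [0, 0, 0, 0, 0, 0, 0.035]]]'

```text
t: 20.73
tool_pos: [0.5145, 0.2964, 0.1831]
tool_rot: [0.004, 1.567, -0.001]
contact_force: [0.1, -0.2, -2.1]
opening: 0.0459
```

```bash
python3 st.py .517 .3005 .13; python3 -c "
from h import *
snap('wrist','pics/w8.png')
from held import *
print(ext(.002,.042,-.0009,0),ext(-.016,.013,-.0009,0))
g=cv2.imread('pics/w8.png',0); print(g[275,230:330]);print(g[180:330,277])"
```

```text
t 20.73 tcp [0.5145 0.2964 0.1831] open 0.0459 F [ 0.1 -0.2 -2.1] turn [-0.17  0.24 -0.09]
shift(tool now) [0.0531 0.004  0.0023] (after turn) [0.0531 0.0041 0.0025]
(array([196.1, 188.2]), array([357.5, 335.1])) (array([248.8, 259.4]), array([304.7, 309.1]))
[115 115 115 115 115 116 117 118 118 117 116 115 115 115 115 116 117 117
 116 115 103  88  84  93  95 100 152 180 184 185 184 184 185 184 185 185
 185 184 185 185 185 186 185 185 185 185 185 185 185 185 185 185 185 185
 185 185 185 185 185 185 185 185 185 185 185 158 137 143 120  94  92  94
  87  93 106 112 114 116 116 117 117 118 118 117 116 115 113 112 112 112
 114 114 115 116 117 112  86  53  46  46]
[100 113 123 121 121 121 119 116 109 102 110 122 124 122 121 120 120 121
 120 120 121 120 120 120 120 120 120 120 119 119 119 119 119 119 119 120
 119 119 119 119 119 119 119 118 119 119 114  99  92  93  94  93  93  93
  94  93  91  93 100 113 121 119 117 116 117 116 116 116 115 116 115 115
 115 115 115 115 115 114 111 107 100 101 101 101 100 131 173 182 182 182
 182 183 183 184 184 185 185 185 185 184 183 183 183 182 182 170 125  94
  99 103 111 112  91  92  92  91  92  93  95  95  95  95  95  95  95  95
  95  96  99 105 126 143 140 140 139 138 139 139 138 138 138 137 138 138
 137 137 136 155 184 194]
```

Call:
arm_command --plan '[[[0.005, 0.004, 0.0025, -0.17, 0.24, -0.09, 0.035], [0.01, 0, 0, 0, 0, 0, 0.035], [0.01, 0, 0, 0, 0, 0, 0.035], [0.01, 0, 0, 0, 0, 0, 0.035], [0.01, 0, 0, 0, 0, 0, 0.035], [0.005, 0, 0, 0, 0, 0, 0.035], [0, 0, 0, 0, 0, 0, 0.035], [0, 0, 0, 0, 0, 0, 0.035], [0, 0, 0, 0, 0, 0, 0.035]]]'

```text
t: 21.53
tool_pos: [0.5158, 0.2946, 0.1249]
tool_rot: [0.003, 1.576, -0.008]
contact_force: [0.5, -0.9, -1.0]
opening: 0.0459
```

```bash
python3 st.py .517 .3005 .11
```

```text
t 21.53 tcp [0.5158 0.2946 0.1249] open 0.0459 F [ 0.5 -0.9 -1. ] turn [-0.38 -0.31  0.18]
shift(tool now) [0.0149 0.006  0.0012] (after turn) [0.0149 0.0059 0.0012]
```

Call:
arm_command --plan '[[[0, 0.006, 0.0012, -0.38, -0.31, 0.18, 0.035], [0, 0, 0, 0, 0, 0, 0.035], [0, 0, 0, 0, 0, 0, 0.035], [0, 0, 0, 0, 0, 0, 0.035]]]'

```text
t: 21.87
tool_pos: [0.5182, 0.3019, 0.1268]
tool_rot: [0.001, 1.567, 0.002]
contact_force: [-0.3, 0.7, -1.8]
opening: 0.0463
```

```bash
python3 st.py .517 .3005 .11
```

```text
t 21.87 tcp [0.5182 0.3019 0.1268] open 0.0463 F [-0.3  0.7 -1.8] turn [ 0.06  0.2  -0.1 ]
shift(tool now) [ 0.0168 -0.0015 -0.0013] (after turn) [ 0.0168 -0.0014 -0.0012]
```

Call:
arm_command --plan '[[[0, -0.0012, -0.001, 0.06, 0.2, -0.1, 0.035], [0, 0, 0, 0, 0, 0, 0.035], [0.004, 0, 0, 0, 0, 0, 0.035], [0.004, 0, 0, 0, 0, 0, 0.035], [0.004, 0, 0, 0, 0, 0, 0.035], [0, 0, 0, 0, 0, 0, 0.035], [0, 0, 0, 0, 0, 0, 0.035]]]'

```text
t: 22.45
tool_pos: [0.5176, 0.3009, 0.1145]
tool_rot: [0.0, 1.569, 0.0]
contact_force: [0.6, 0.2, -1.1]
opening: 0.0459
```

```bash
python3 st.py .517 .3005 .079
```

```text
t 22.45 tcp [0.5176 0.3009 0.1145] open 0.0459 F [ 0.6  0.2 -1.1] turn [ 0.    0.08 -0.02]
shift(tool now) [ 0.0355 -0.0004 -0.0007] (after turn) [ 0.0355 -0.0004 -0.0006]
```

Call:
arm_command --plan '[[[0.004, -0.0004, -0.0006, 0, 0, 0, 0.035], [0.004, 0, 0, 0, 0, 0, 0.035], [0.004, 0, 0, 0, 0, 0, 0.035], [0.004, 0, 0, 0, 0, 0, 0.035], [0.004, 0, 0, 0, 0, 0, 0.035], [0.004, 0, 0, 0, 0, 0, 0.035], [0.004, 0, 0, 0, 0, 0, 0.035], [0.004, 0, 0, 0, 0, 0, 0.035], [0.002, 0, 0, 0, 0, 0, 0.035], [0, 0, 0, 0, 0, 0, 0.035]]]'

```text
t: 23.28
tool_pos: [0.5172, 0.3005, 0.0782]
tool_rot: [-0.0, 1.57, 0.0]
contact_force: [-0.1, 0.8, -1.1]
opening: 0.0457
```

```bash
python3 st.py .517 .3005 .078
```

```text
t 23.28 tcp [0.5172 0.3005 0.0782] open 0.0457 F [-0.1  0.8 -1.1] turn [ 0.01  0.05 -0.  ]
shift(tool now) [ 0.0002 -0.     -0.0002] (after turn) [ 0.0002 -0.     -0.0002]
```

Call:
arm_command --plan '[[[0.0015, 0, 0, 0, 0, 0, 0.035], [0.0015, 0, 0, 0, 0, 0, 0.035]]]'

```text
t: 23.45
tool_pos: [0.5176, 0.3007, 0.078]
tool_rot: [-0.001, 1.571, -0.0]
contact_force: [-6.3, -3.1, 10.0]
opening: 0.0459
```

Seated (z stop at 0.078, 10 N upward). Release and retreat.

Call:
arm_command --plan '[[[-0.0005, 0, -0.0006, 0, 0, 0, 0.04], [0, 0, 0, 0, 0, 0, 0.05], [0, 0, 0, 0, 0, 0, 0.06], [0, 0, 0, 0, 0, 0, 0.07], [0, 0, 0, 0, 0, 0, 0.075], [0, 0, 0, 0, 0, 0, 0.075]]]'

```text
t: 23.95
tool_pos: [0.518, 0.3012, 0.0791]
tool_rot: [0.0, 1.568, 0.001]
contact_force: [0.4, -0.3, -0.1]
opening: 0.0749
```

```bash
python3 st.py .4525 -.316 .19
```

```text
t 23.95 tcp [0.518  0.3012 0.0791] open 0.0749 F [ 0.4 -0.3 -0.1] turn [ 0.02  0.19 -0.04]
shift(tool now) [-0.1116 -0.6171 -0.0653] (after turn) [-0.1109 -0.6172 -0.0655]
```

Call:
arm_command --plan '[[[-0.01, 0, 0, 0, 0.19, 0, 0.08], [-0.025, 0, 0, 0, 0, 0, 0.08], [-0.025, 0, 0, 0, 0, 0, 0.08], [-0.025, 0, 0, 0, 0, 0, 0.08], [-0.02, 0, 0, 0, 0, 0, 0.08], [0, -0.02, -0.002, 0, 0, 0, 0.08], [0, -0.033, -0.0035, 0, 0, 0, 0.08], [0, -0.033, -0.0035, 0, 0, 0, 0.08], [0, -0.033, -0.0035, 0, 0, 0, 0.08], [0, -0.033, -0.0035, 0, 0, 0, 0.08], [0, -0.033, -0.0035, 0, 0, 0, 0.08], [0, -0.033, -0.0035, 0, 0, 0, 0.08], [0, -0.033, -0.0035, 0, 0, 0, 0.08], [0, -0.033, -0.0035, 0, 0, 0, 0.08], [0, -0.033, -0.0035, 0, 0, 0, 0.08], [0, -0.033, -0.0035, 0, 0, 0, 0.08], [0, -0.033, -0.0035, 0, 0, 0, 0.08], [0, -0.033, -0.0035, 0, 0, 0, 0.08], [0, -0.033, -0.0035, 0, 0, 0, 0.08], [0, -0.033, -0.0035, 0, 0, 0, 0.08]]]'

```text
t: 25.62
tool_pos: [0.4692, -0.1966, 0.206]
tool_rot: [-0.01, 1.552, 0.011]
contact_force: [1.2, -0.2, 0.9]
opening: 0.08
```

```bash
python3 st.py .4525 -.317 .13
```

```text
t 25.62 tcp [ 0.4692 -0.1966  0.206 ] open 0.08 F [ 1.2 -0.2  0.9] turn [ 0.76  1.09 -0.03]
shift(tool now) [ 0.0756 -0.1202 -0.0197] (after turn) [ 0.076  -0.1204 -0.0167]
```

Call:
arm_command --plan '[[[0.005, -0.03, -0.004, 0.76, 1.09, 0, 0.08], [0.02, -0.03, -0.004, 0, 0, 0, 0.08], [0.02, -0.025, -0.003, 0, 0, 0, 0.08], [0.02, -0.015, -0.002, 0, 0, 0, 0.08], [0.01, 0, 0, 0, 0, 0, 0.08], [0, 0, 0, 0, 0, 0, 0.08], [0, 0, 0, 0, 0, 0, 0.08], [0, 0, 0, 0, 0, 0, 0.08], [0, 0, 0, 0, 0, 0, 0.08]]]'

```text
t: 26.37
tool_pos: [0.4573, -0.3092, 0.139]
tool_rot: [0.001, 1.56, -0.013]
contact_force: [0.2, 0.4, -0.2]
opening: 0.0802
```

```bash
python3 fl.py narrow_mid .030 .005 pics/w9.png; python3 st.py .4555 -.317 .066
```

```text
tcp [ 0.4573 -0.3092  0.139 ] [(0.6, array([ 0.4548, -0.314 ,  0.0138]))]
fit 0.87 [ 0.4547 -0.3141  0.0288] rms 0.0004
t 26.52 tcp [ 0.4573 -0.3095  0.1391] open 0.08 F [0.1 0.1 0.1] turn [-0.5   0.61  0.48]
shift(tool now) [ 0.0731 -0.0069 -0.0026] (after turn) [ 0.0731 -0.0075 -0.0018]
```

Call:
arm_command --plan '[[[0, -0.0038, -0.0026, -0.5, 0.61, 0.48, 0.08], [0.02, 0, 0, 0, 0, 0, 0.08], [0.02, 0, 0, 0, 0, 0, 0.08], [0.02, 0, 0, 0, 0, 0, 0.08], [0.01, 0, 0, 0, 0, 0, 0.08], [0, 0, 0, 0, 0, 0, 0.075], [0, 0, 0, 0, 0, 0, 0.075], [0, 0, 0, 0, 0, 0, 0.075], [0, 0, 0, 0, 0, 0, 0.075]]]'

```text
t: 27.27
tool_pos: [0.4584, -0.3161, 0.0742]
tool_rot: [-0.01, 1.565, 0.0]
contact_force: [-0.3, -0.6, -0.3]
opening: 0.0752
```

```bash
python3 fl.py narrow_mid .030 .005 pics/w10.png; python3 st.py .4547 -.3132 .009
```

```text
tcp [ 0.4584 -0.3161  0.0742] [(0.95, array([ 0.4604, -0.3149,  0.0112]))]
fit 0.72 [ 0.4543 -0.314   0.0296] rms 0.0004
t 27.42 tcp [ 0.4585 -0.3161  0.0743] open 0.0749 F [ 0.5 -0.5  0.4] turn [0.37 0.35 0.38]
shift(tool now) [ 0.0652  0.0033 -0.0042] (after turn) [ 0.0653  0.0029 -0.0038]
```

View pics/w10.png

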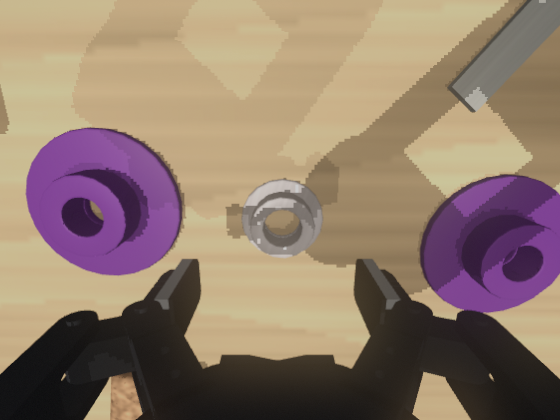

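Call:
arm_command --plan '[[[0, 0.003, -0.004, 0.37, 0.35, 0.38, 0.068], [0, 0, 0, 0, 0, 0, 0.068], [0, 0, 0, 0, 0, 0, 0.068], [0.015, 0, 0, 0, 0, 0, 0.068], [0.015, 0, 0, 0, 0, 0, 0.068], [0.01, 0, 0, 0, 0, 0, 0.068], [0, 0, 0, 0, 0, 0, 0.068], [0, 0, 0, 0, 0, 0, 0.068], [0, 0, 0, 0, 0, 0, 0.068]]]'

```text
t: 28.17
tool_pos: [0.4558, -0.3144, 0.0365]
tool_rot: [-0.002, 1.567, -0.003]
contact_force: [0.6, -0.1, 0.1]
opening: 0.0682
```

```bash
python3 st.py .4545 -.3132 .0085
```

```text
t 28.17 tcp [ 0.4558 -0.3144  0.0365] open 0.0682 F [ 0.6 -0.1  0.1] turn [-0.04  0.22  0.19]
shift(tool now) [ 0.028   0.0013 -0.0014] (after turn) [ 0.028   0.0012 -0.0013]
```

Call:
arm_command --plan '[[[0.009, 0.0013, -0.0014, 0, 0.22, 0.19, 0.068], [0.009, 0, 0, 0, 0, 0, 0.068], [0.009, 0, 0, 0, 0, 0, 0.065], [0, 0, 0, 0, 0, 0, 0.06], [0, 0, 0, 0, 0, 0, 0.05], [0, 0, 0, 0, 0, 0, 0.04], [0, 0, 0, 0, 0, 0, 0.035], [0, 0, 0, 0, 0, 0, 0.032], [0, 0, 0, 0, 0, 0, 0.032], [0, 0, 0, 0, 0, 0, 0.032]]]'

```text
t: 29.0
tool_pos: [0.4554, -0.314, 0.0088]
tool_rot: [-0.001, 1.569, -0.002]
contact_force: [0.1, 0.4, -0.9]
opening: 0.0426
```

```bash
python3 st.py .517 .3005 .17
```

```text
t 29.0 tcp [ 0.4554 -0.314   0.0088] open 0.0426 F [ 0.1  0.4 -0.9] turn [-0.04  0.1   0.1 ]
shift(tool now) [-0.1622  0.6142  0.0615] (after turn) [-0.1612  0.6145  0.0616]
```

Call:
arm_command --plan '[[[-0.005, 0, 0, 0, 0, 0, 0.032], [-0.015, 0, 0, 0, 0, 0, 0.032], [-0.025, 0, 0, 0, 0, 0, 0.032], [-0.03, 0, 0, 0, 0, 0, 0.032], [-0.03, 0, 0, 0, 0, 0, 0.032], [-0.03, 0, 0, 0, 0, 0, 0.032], [-0.025, 0.015, 0.002, 0, 0, 0, 0.032], [-0.005, 0.03, 0.003, 0, 0, 0, 0.032], [0, 0.033, 0.0035, 0, 0, 0, 0.032], [0, 0.033, 0.0035, 0, 0, 0, 0.032], [0, 0.033, 0.0035, 0, 0, 0, 0.032], [0, 0.033, 0.0035, 0, 0, 0, 0.032], [0, 0.033, 0.0035, 0, 0, 0, 0.032], [0, 0.033, 0.0035, 0, 0, 0, 0.032], [0, 0.033, 0.0035, 0, 0, 0, 0.032], [0, 0.033, 0.0035, 0, 0, 0, 0.032], [0, 0.033, 0.0035, 0, 0, 0, 0.032], [0, 0.033, 0.0035, 0, 0, 0, 0.032], [0, 0.033, 0.0035, 0, 0, 0, 0.032], [0, 0.033, 0.0035, 0, 0, 0, 0.032]]]'

```text
t: 30.67
tool_pos: [0.505, 0.1413, 0.1921]
tool_rot: [0.006, 1.554, -0.015]
contact_force: [0.2, 0.4, -1.4]
opening: 0.0427
```

```bash
python3 st.py .5178 .3005 .17
```

```text
t 30.67 tcp [0.505  0.1413 0.1921] open 0.0427 F [ 0.2  0.4 -1.4] turn [-0.77  0.96  0.33]
shift(tool now) [0.0214 0.1595 0.0102] (after turn) [0.0221 0.1592 0.0128]
```

Call:
arm_command --plan '[[[0, 0.03, 0.002, -0.77, 0.96, 0.33, 0.032], [0, 0.03, 0.002, 0, 0, 0, 0.032], [0, 0.03, 0.002, 0, 0, 0, 0.032], [0, 0.025, 0.002, 0, 0, 0, 0.032], [0, 0.015, 0.001, 0, 0, 0, 0.032], [0, 0.01, 0, 0, 0, 0, 0.032], [0, 0, 0, 0, 0, 0, 0.032], [0, 0, 0, 0, 0, 0, 0.032], [0, 0, 0, 0, 0, 0, 0.032]]]'

```text
t: 31.42
tool_pos: [0.5121, 0.2946, 0.195]
tool_rot: [-0.006, 1.569, 0.009]
contact_force: [0.3, -0.3, -1.2]
opening: 0.0428
```

```bash
python3 st.py .5178 .3005 .13;  python3 -c "
from h import *
snap('wrist','pics/w11.png')
from held import *
for z in (-.001,0,.001): print(ext(.0038,.030,-.0009,z),ext(-.0152,.013,-.0009,z))
g=cv2.imread('pics/w11.png',0); print(g[190:330,277])"
```

```text
t 31.42 tcp [0.5121 0.2946 0.195 ] open 0.0428 F [ 0.3 -0.3 -1.2] turn [ 0.56  0.13 -0.1 ]
shift(tool now) [0.0651 0.0058 0.0056] (after turn) [0.065  0.0059 0.0057]
(array([219.7, 209.1]), array([333.8, 313.1])) (array([248.9, 256.6]), array([304.6, 306.4]))
(array([219.8, 211.1]), array([333.7, 314.7])) (array([248.9, 258.6]), array([304.5, 308.2]))
(array([219.9, 213. ]), array([333.6, 316.2])) (array([249. , 260.6]), array([304.4, 310. ]))
[ 96  97 104 118 123 121 121 120 120 120 119 119 119 118 113 100  86  86
  86  92 104 114 126 123 121 119 118 119 117 117 116 116 116 116 116 116
 116 109  95  91  92  94  93  93  92  92  91  92  93  94 102 113 119 117
 116 115 116 115 116 116 116 116 117 116 115 115 113 106 100 100 100 101
 103 143 180 180 180 180 181 181 182 183 183 183 183 183 183 182 181 180
 180 180 181 165 104  95 100 108 110  89  89  90  91  93  93  93  93  91
  91  91  92  91  93  93  93  95  98 111 132 141 141 140 140 139 139 139
 138 138 137 137 136 142 165 181 182 185 187 191 192 191]
```

Call:
arm_command --plan '[[[0.01, 0.0055, 0.0053, 0.56, 0.13, -0.1, 0.032], [0.012, 0, 0, 0, 0, 0, 0.032], [0.012, 0, 0, 0, 0, 0, 0.032], [0.012, 0, 0, 0, 0, 0, 0.032], [0.01, 0, 0, 0, 0, 0, 0.032], [0.005, 0, 0, 0, 0, 0, 0.032], [0, 0, 0, 0, 0, 0, 0.032], [0, 0, 0, 0, 0, 0, 0.032], [0, 0, 0, 0, 0, 0, 0.032]]]'

```text
t: 32.22
tool_pos: [0.5167, 0.2937, 0.1275]
tool_rot: [0.003, 1.574, -0.008]
contact_force: [-0.7, -0.7, -0.8]
opening: 0.0432
```

```bash
python3 st.py .5174 .3005 .125
```

```text
t 32.22 tcp [0.5167 0.2937 0.1275] open 0.0432 F [-0.7 -0.7 -0.8] turn [-0.39 -0.18  0.16]
shift(tool now) [0.0025 0.0068 0.0007] (after turn) [0.0025 0.0068 0.0007]
```

Call:
arm_command --plan '[[[0, 0.0058, 0, -0.39, -0.18, 0.16, 0.032], [0, 0, 0, 0, 0, 0, 0.032], [0, 0, 0, 0, 0, 0, 0.032], [0, 0, 0, 0, 0, 0, 0.032]]]'

```text
t: 32.55
tool_pos: [0.5179, 0.301, 0.1299]
tool_rot: [0.001, 1.567, 0.003]
contact_force: [0.0, -0.1, -0.6]
opening: 0.0427
```

```bash
python3 st.py .5174 .3005 .125
```

```text
t 32.55 tcp [0.5179 0.301  0.1299] open 0.0427 F [ 0.  -0.1 -0.6] turn [ 0.07  0.22 -0.11]
shift(tool now) [ 0.0049 -0.0005 -0.0005] (after turn) [ 0.0049 -0.0005 -0.0005]
```

Bottom at 0.121; descend to about TCP 0.106 (bottom 0.097).

Call:
arm_command --plan '[[[0, -0.0005, -0.0005, 0.07, 0.22, -0.11, 0.032], [0, 0, 0, 0, 0, 0, 0.032], [0.004, 0, 0, 0, 0, 0, 0.032], [0.004, 0, 0, 0, 0, 0, 0.032], [0.004, 0, 0, 0, 0, 0, 0.032], [0.004, 0, 0, 0, 0, 0, 0.032], [0.004, 0, 0, 0, 0, 0, 0.032], [0.002, 0, 0, 0, 0, 0, 0.032], [0, 0, 0, 0, 0, 0, 0.032], [0, 0, 0, 0, 0, 0, 0.032]]]'

```text
t: 33.38
tool_pos: [0.5174, 0.3005, 0.1054]
tool_rot: [-0.0, 1.571, -0.0]
contact_force: [-0.1, -0.1, -0.7]
opening: 0.0428
```

```bash
python3 st.py .5174 .3005 .1028
```

```text
t 33.38 tcp [0.5174 0.3005 0.1054] open 0.0428 F [-0.1 -0.1 -0.7] turn [-0.   -0.02  0.02]
shift(tool now) [0.0026 0.     0.    ] (after turn) [0.0026 0.     0.    ]
```

Call:
arm_command --plan '[[[0.0015, 0, 0, 0, 0, 0, 0.032], [0.0012, 0, 0, 0, 0, 0, 0.032], [0.0012, 0, 0, 0, 0, 0, 0.032], [0.0012, 0, 0, 0, 0, 0, 0.032]]]'

```text
t: 33.72
tool_pos: [0.5179, 0.3007, 0.1027]
tool_rot: [-0.0, 1.571, -0.0]
contact_force: [-3.5, -2.4, 5.6]
opening: 0.0428
```

Seated at the expected 0.1027. Release and retreat straight up.

Call:
arm_command --plan '[[[-0.0003, 0, -0.0005, 0, 0, 0, 0.038], [0, 0, 0, 0, 0, 0, 0.048], [0, 0, 0, 0, 0, 0, 0.058], [0, 0, 0, 0, 0, 0, 0.07], [0, 0, 0, 0, 0, 0, 0.075], [0, 0, 0, 0, 0, 0, 0.075], [-0.01, 0, 0, 0, 0, 0, 0.075], [-0.02, 0, 0, 0, 0, 0, 0.075], [-0.02, 0, 0, 0, 0, 0, 0.075], [-0.025, 0, 0, 0, 0, 0, 0.075], [-0.025, 0, 0, 0, 0, 0, 0.075], [0, -0.02, 0, 0, 0, 0, 0.075], [0, -0.03, 0, 0, 0, 0, 0.075], [0, -0.03, 0, 0, 0, 0, 0.075], [0, -0.03, 0, 0, 0, 0, 0.075], [0, -0.02, 0, 0, 0, 0, 0.075], [0, 0, 0, 0, 0, 0, 0.075], [0, 0, 0, 0, 0, 0, 0.075], [0, 0, 0, 0, 0, 0, 0.075]]]'

```text
t: 35.3
tool_pos: [0.5194, 0.1674, 0.2194]
tool_rot: [-0.0, 1.558, 0.004]
contact_force: [-0.4, -0.1, -0.2]
opening: 0.0752
```

```bash
python3 st.py; python3 - <<'E'
from h import *
a=get_image('scene')[:,:,::-1]; b=get_image('side')[:,:,::-1]
for cam in ['scene','side']:
    for n in names[:3]:
        for d in mark_of(cam,n): print(cam,n,round(d['conf'],2),world(cam,d['at']).round(3))
A=cv2.resize(a[195:285,355:445],(390,390),interpolation=cv2.INTER_CUBIC);B=cv2.resize(b[120:210,180:270],(390,390),interpolation=cv2.INTER_CUBIC)
cv2.imwrite('pics/fin.png',np.hstack([A,B]))
E
```

```text
t 35.3 tcp [0.5194 0.1674 0.2194] open 0.0752 F [-0.4 -0.1 -0.2] turn [ 0.17  0.71 -0.16]
scene wide_mid 0.98 [ 0.476 -0.156  0.016]
scene wide_mid 0.94 [ 0.445 -0.443  0.017]
scene wide_mid 0.83 [0.518 0.304 0.054]
scene wide_mid 0.59 [0.637 0.118 0.018]
scene middle_mid 0.76 [0.516 0.302 0.083]
scene narrow_mid 0.64 [0.518 0.299 0.103]
scene narrow_mid 0.41 [0.517 0.304 0.079]
side wide_mid 0.96 [0.631 0.116 0.016]
side wide_mid 0.9 [0.52  0.306 0.055]
side wide_mid 0.77 [ 0.441 -0.438  0.016]
side wide_mid 0.64 [ 0.478 -0.149  0.015]
side middle_mid 0.53 [0.514 0.301 0.079]
side narrow_mid 0.6 [0.521 0.296 0.11 ]
```

View pics/fin.png

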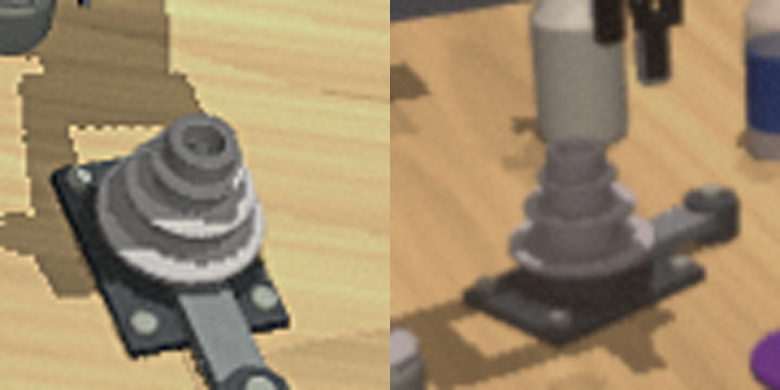

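The picture shows the stack on the axle, wide at the bottom, then middle, then narrow, all hub up and level. The gripper is clear of it.

```bash
python3 -c "
from station import *
print(finish_job())"
```

```text
the job is handed in; nothing more can be done
None
```

The three aluminium spacers are on the axle, hub up, with the widest at the bottom, the middle one on it and the narrowest on top. The job is handed in at about 35 s of the 72 s allowed.

- **Seating:** Each spacer was held by its hub and lowered in small steps until it stopped at the expected height (TCP z of 0.050, 0.078 and 0.103 m). The upward force was about 14, 10 and 6 N, and the gripper opened only then.
- **Sideways force:** As the widest one touched down there was also about 10 N of sideways force, because the tool had drifted 1–2 mm. I backed off before opening.
- **Final checks:** The last scene and side pictures show the stack level and in order, with the gripper clear. In both views the networks place the three spacers at the axle, within 6 mm sideways and about 4 mm in height of where they should be. The purple look-alikes were not moved.
- **Disagreements:** The fixed cameras read y about 2–5 mm higher than the arm and wrist camera did, and the wrist camera itself was about 1 mm off in y. I corrected for this and met no sideways contact on the way down. One weak second report for the narrow spacer (confidence 0.41) lay at the middle one's place.

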